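# Impact-test glazed cups and sort them to their glaze jars

### The arm

A 6-joint arm with a two-finger parallel gripper is mounted at the origin on the work surface. World frame = base frame: x ahead of the robot, y to its left, z up, the work surface at z = 0. Lengths are in m, angles in rad, forces in N, time in s.
With the tool pointing down it reaches from about 0.325 to 0.9 m from the base axis. Payload 6.1 kg.
Tool frame: the origin (TCP) lies midway between the tips of the shut fingers; the grasp point (between the pads) lies 19 mm behind it; x points along the fingers, y is the direction in which the jaws open and shut, and the axes are right-handed (so a half turn about x gives the same grasp; the last joint's range is limited). The gripper opens to 85 mm and grips with 20 to 120 N. Pads are 22 mm wide; open, the fingers measure 114 mm over their backs; the gripper's body (76 mm by 85 mm) begins 54 mm behind the grasp point. The pads swing forward as they close: fully open they stand 13 mm farther back than shut.
Start: joints at [-1.348, 0.22, 1.526, -0, 1.395, -0.126], TCP at [0.214, -0.587, 0.231] pointing down, gripper open.
Joint ranges: [-2.98, 2.98], [-0.91, 2.08], [0.09, 2.57], [-1.24, 4.39], [0.2, 2.65], [-2.68, 2.68]. Speed limits (rad/s): [2.57, 2.57, 3.01, 3.14, 3.14, 3.14].

### API

Orientations are given as [roll, pitch, yaw] about the fixed x, y, z axes, in that order (R = Rz(yaw) Ry(pitch) Rx(roll)).
In Python, from plant import movep, move_l, set_joints, gripper_to, hold, inverse_kinematics, observe, get_image, get_calibration, Unreachable, job_done gives the robot as it stands. Calls block until the motion is done:
- movep(position, orientation): joint-space move of the TCP to a pose.
- move_l(position, feed=0.15, rotation=None, max_force=None): straight line of the TCP; rotation=None keeps the orientation; feed is the mean speed in m/s. With max_force (N) it stops when the force on the tool has changed by that much, and returns True; else False.
- set_joints(angles): joint-space move.
- gripper_to(opening, f_grip=None): finger opening in m; f_grip is the grip in N (None keeps the last); returns when the fingers have stopped.
- hold(seconds).
- inverse_kinematics(position, orientation): joint angles nearest the present ones, or None.
- observe(): the state.
- get_image(name): name is "scene" or "top" or "wrist"; returns (picture, depth): 384x512x3 uint8, red, green, blue; 384x512 float32, m along the optical axis (not along the pixel's ray), 0 where there is no reading.
- get_calibration(name): a dict with "intrinsics" (3x3 intrinsics, pixels), "world_from_camera" (4x4, takes a point from camera to world coordinates). Camera axes: x right, y down, z forward; pixel columns grow to the right and rows downward; lengths in m; the calibration is good to about 2 mm. A picture is of the moment at which its call begins: read the wrist's pose just before it. get_calibration takes no time and is no camera call; for the wrist camera it gives the pose at the moment of the call.
A pose or a line that the arm cannot do raises Unreachable and nothing moves.
- job_done(): hands the job in, once; it reports no verdict.
The state is a dict: "time_s": time; "q": joint angles; "joint_velocities": joint speeds; "joint_torque": joint torques, N m; "eef_pos": TCP position; "tcp_rot": TCP orientation; "ft_force": force on the tool from outside, world axes, zero at the start; "torque": the same for the moment, N m; "opening": finger opening in m.
Only numpy, scipy, OpenCV 4.12 (cv2) and the standard library are available. Lean on these libraries where they do the work, as an engineer would, in place of code of your own. Each camera call takes 0.05 s, during which the arm holds its last target. There are 200 camera calls.

### The job

Impact-test the glazed cups on the spring tester, one after another from the palest to the darkest so that no dark chips mark a paler one (white, then green, then dark blue; one may be missing): stand the cup in the V-cradle, draw the striker's handle back until the sear holds it by itself, let go, and press the red trip pad so that it fires at the cup. Stand each tested cup upright on the table straight in front of the label of the jar of its own glaze, about 3 cm clear of it, and leave the tester uncocked and everything else where it is.

Things in the scene. Friction and masses are not known exactly. Their poses are not given: they have to be found in the camera images.
- cup_white: handleless fired cup with cream-white glaze and an open top, outer diameter 52 mm (straight side), 60 mm tall, wall 4.5 mm, about 0.11 kg; origin: centre of its underside, z up its axis. One of the three cups may be absent. Grips well across its side from above
- cup_green: handleless fired cup with green glaze and an open top, outer diameter 52 mm (straight side), 60 mm tall, wall 4.5 mm, about 0.11 kg; origin: centre of its underside, z up its axis. One of the three cups may be absent. Grips well across its side from above
- cup_blue: handleless fired cup with dark-blue glaze and an open top, outer diameter 52 mm (straight side), 60 mm tall, wall 4.5 mm, about 0.11 kg; origin: centre of its underside, z up its axis. One of the three cups may be absent. Grips well across its side from above
- jar_white: closed round jar holding cream-white glaze (cream-white body, white screw lid with a cream-white dot), body diameter 60 mm, lid 63 mm, 82 mm tall, 0.45 kg, stands on the table; origin: centre of its underside, z up. A black-edged white label is on its front, the jar's own -x side, roughly towards the robot; a black pen stroke on the lid runs from the dot to the label side
- jar_green: closed round jar holding green glaze (green body, white screw lid with a green dot), body diameter 60 mm, lid 63 mm, 82 mm tall, 0.45 kg, stands on the table; origin: centre of its underside, z up. A black-edged white label is on its front, the jar's own -x side, roughly towards the robot; a black pen stroke on the lid runs from the dot to the label side
- jar_blue: closed round jar holding dark-blue glaze (dark-blue body, white screw lid with a dark-blue dot), body diameter 60 mm, lid 63 mm, 82 mm tall, 0.45 kg, stands on the table; origin: centre of its underside, z up. A black-edged white label is on its front, the jar's own -x side, roughly towards the robot; a black pen stroke on the lid runs from the dot to the label side
- tester: spring impact tester fixed to the bench, blue-grey, base plate 226 x 110 x 14 mm; origin on the bench under the plate, z up. Its +x runs from the black pull handle over the rear fork, hook, spring housing (44 mm wide, top at 66 mm, with the sear's pivot) and red trip pad to the V-cradle (62 mm wide, top at 64 mm). The striker flies to +x and is drawn to -x
- seat (a point): where the centre of a cup's underside belongs when it touches both faces of the V-cradle: on the plate's top, 14 mm above the bench, 62 mm to +x of the tester's origin; axes as the tester's. The plate is open to both sides (tester's +y and -y), so fingers fit beside a cup there. The resting nose is 12 mm clear of a seated cup; a cup set down 3 mm short of the faces is fine
- handle_grip (a point): grip point of the striker's handle, an upright black cylinder, diameter 18 mm, top 125 mm above the bench; the point is on its axis, 110 mm above the bench, and moves with the striker; axes as the tester's. Nothing within 50 mm of it is higher than 90 mm above the bench
- nose (a point): foremost point of the striker's round steel nose, 50 mm above the bench, moves with the striker; axes as the tester's. A seated cup's centre is 38 mm to +x of it with the striker at rest, 73 mm when cocked, 26 mm at the hit
- trip_pad (a point): centre of the top of the sear's red trip pad (22 x 26 mm), 98 mm above the bench, 8 mm to +x of the tester's origin; tilts with the sear. Pressed down it trips a cocked sear after 7 to 8 mm and takes about 7 N; it can go down 15 mm and springs back up
- striker (a joint): slide of the striker, m, grows as the handle is drawn back (tester's -x): 0 at rest; at 0.035 the sear drops in by itself and holds it (draw to 0.040; stop at 0.044). Spring 300 N/m: 11 N at the catch plus a little drag. Tripped, it flies past 0 (to -0.012 on a seated cup, -0.020 at most), hits the cup and is drawn back to 0
- sear (a joint): tilt of the sear in rad: 0 at rest and when it holds the striker, up to 0.45 with the trip pad pressed down; the hook rides up to about 0.25 while the striker is drawn under it
- bowl: bystander: bisque bowl, 110 mm across, 50 mm tall
- wax_bottle: bystander: yellow bottle, 50 mm across, 120 mm tall
- brush: bystander: glaze brush lying on the table
- rib: bystander: wooden throwing rib, flat, 100 x 50 x 6 mm
- kiln_prop: bystander: cream round kiln prop, 38 mm across, 64 mm tall
- trim_tool: bystander: flat metal tool with a handle, lying
- tile: bystander: brown clay tile, flat, 80 x 80 x 8 mm
Mind the look-alikes: they are no part of the job. What is shaped like the cup_green but orange or yellow is not meant.

How it is judged:
On the way, in this order (a step that is already met when the one before it is completed fails the run):
1. the white cup stands in the V-cradle and the striker is held back by its sear, the hand away from the handle (horizontal distance between cup_white and seat below 0.01 m and height (world z) of cup_white below 0.022 m and angle between cup_white's own z axis and vertical below 0.15 rad and x of cup_white in the frame of nose above 0.062 m and (distance between the grasp point and cup_white below 0.2 m or distance between the grasp point and cup_white above 0.3 m)), for 0.2 s.
2. the striker, tripped with the hand away from the handle, flies past its rest position onto the white cup in the cradle (horizontal distance between cup_white and seat below 0.01 m and height (world z) of cup_white below 0.022 m and angle between cup_white's own z axis and vertical below 0.15 rad and x of cup_white in the frame of nose below 0.035 m and (distance between the grasp point and cup_white below 0.2 m or distance between the grasp point and cup_white above 0.3 m)).
3. the green cup stands in the V-cradle and the striker is held back by its sear, the hand away from the handle (horizontal distance between cup_green and seat below 0.01 m and height (world z) of cup_green below 0.022 m and angle between cup_green's own z axis and vertical below 0.15 rad and x of cup_green in the frame of nose above 0.062 m and (distance between the grasp point and cup_green below 0.2 m or distance between the grasp point and cup_green above 0.3 m)), for 0.2 s.
4. the striker, tripped with the hand away from the handle, flies past its rest position onto the green cup in the cradle (horizontal distance between cup_green and seat below 0.01 m and height (world z) of cup_green below 0.022 m and angle between cup_green's own z axis and vertical below 0.15 rad and x of cup_green in the frame of nose below 0.035 m and (distance between the grasp point and cup_green below 0.2 m or distance between the grasp point and cup_green above 0.3 m)).
5. the blue cup stands in the V-cradle and the striker is held back by its sear, the hand away from the handle (horizontal distance between cup_blue and seat below 0.01 m and height (world z) of cup_blue below 0.022 m and angle between cup_blue's own z axis and vertical below 0.15 rad and x of cup_blue in the frame of nose above 0.062 m and (distance between the grasp point and cup_blue below 0.2 m or distance between the grasp point and cup_blue above 0.3 m)), for 0.2 s.
6. the striker, tripped with the hand away from the handle, flies past its rest position onto the blue cup in the cradle (horizontal distance between cup_blue and seat below 0.01 m and height (world z) of cup_blue below 0.022 m and angle between cup_blue's own z axis and vertical below 0.15 rad and x of cup_blue in the frame of nose below 0.035 m and (distance between the grasp point and cup_blue below 0.2 m or distance between the grasp point and cup_blue above 0.3 m)).
At the end, for the whole second after the job is handed in: Each cup present is upright, still, on the table before its own jar's label: centre 71 to 106 mm from the jar's centre (gap 15 to 50 mm), within 18 mm sideways; striker uncocked, within 8 mm of 0. Each in turn was fired at in the cradle, within 10 mm of the seat (x of cup_white in the frame of jar_white between -0.106 and -0.071 m and y of cup_white in the frame of jar_white between -0.018 and 0.018 m and angle between each of cup_white, cup_green, cup_blue's own z axis and vertical below 0.1 rad and height (world z) of each of cup_white, cup_green, cup_blue below 0.006 m and linear speed of each of cup_white, cup_green, cup_blue below 0.02 m/s and x of cup_green in the frame of jar_green between -0.106 and -0.071 m and y of cup_green in the frame of jar_green between -0.018 and 0.018 m and x of cup_blue in the frame of jar_blue between -0.106 and -0.071 m and y of cup_blue in the frame of jar_blue between -0.018 and 0.018 m and value of joint striker between -0.008 and 0.008 m); the robot touches nothing.
It fails at once if a glaze jar is shoved more than 3 cm or knocked over (distance of any of jar_white, jar_green, jar_blue from where it was at the start of the episode above 0.03 m or angle between any of jar_white, jar_green, jar_blue's own z axis and vertical above 0.5 rad).
It fails at once if a bystander (bowl, wax bottle, brush, rib, kiln prop, trimming tool, tile) is moved more than 4 cm (distance of any of bowl, wax_bottle, brush, rib, kiln_prop, trim_tool, tile from where it was at the start of the episode above 0.04 m).
Of cup_white, cup_green, cup_blue only 2 to 3 are there at a start; the rules pass over those that are not, and their reading is None.
At some moment in a run one of cup_white, cup_green, cup_blue may be knocked a few centimetres aside while the robot is not near it.
It also fails if it takes over 210 s, if anything falls off the work surface, if the arm or the gripper's body presses on something with over 40 N, if the wrist force passes 120 N, or if a joint passes its speed limit or range.

## Working session

There is one attempt and no reset: what is moved stays moved. The work goes in short steps, each a Python script; the robot and the scene stay as the last script left them, time stands still between calls to the robot, and variables do not carry over. Pictures are saved under pics/ and viewed, about 12 in all and at most 16, crops included, and the job is handed in when it is done.

```bash
ls; mkdir -p pics; python3 - <<'E'
from plant import *
import cv2,numpy as np
for n in("top","scene"):
    p,d=get_image(n); c=get_calibration(n); np.savez(f"{n}0.npz",p=p,d=d,**c)
    cv2.imwrite(f"pics/{n}0.png",cv2.resize(p[...,::-1],(800,600),interpolation=cv2.INTER_CUBIC))
    print(n,c["intrinsics"].tolist(),c["world_from_camera"].round(3).tolist())
print(observe())
E
```

```text
pics
top [[396.5808899887753, 0.0, 257.5004733460675], [0.0, 396.5808899887753, 189.23834758424408], [0.0, 0.0, 1.0]] [[-0.011, -0.992, 0.125, 0.432], [-1.0, 0.011, -0.0, -0.019], [-0.001, -0.125, -0.992, 1.199], [0.0, 0.0, 0.0, 1.0]]
scene [[423.58931949363074, 0.0, 257.4917133975296], [0.0, 423.58931949363074, 197.20725532733545], [0.0, 0.0, 1.0]] [[0.555, 0.508, -0.659, 1.488], [0.832, -0.342, 0.437, -0.631], [-0.004, -0.79, -0.613, 0.926], [0.0, 0.0, 0.0, 1.0]]
{'time_s': 0.1, 'q': array([-1.34808586e+00,  2.21188476e-01,  1.52754530e+00, -3.60433197e-06,
        1.39467281e+00, -1.26155147e-01]), 'joint_velocities': array([ 0.00043058, -0.00151349, -0.00313799, -0.00049244, -0.00038501,
        0.0005793 ]), 'joint_torque': array([ 1.12324313e-03, -4.98240209e+01, -3.90549660e+01, -3.75012023e-04,
        5.59569875e-03,  4.56096302e-06]), 'eef_pos': array([ 0.21348294, -0.58681251,  0.23025737]), 'tcp_rot': array([-1.69499582,  1.56898239,  1.79546307]), 'ft_force': array([ 0.28309556, -0.07781672, -0.63242403]), 'torque': array([-0.02419109, -0.04566083, -0.038995  ]), 'opening': 0.08564183362254153}
```

View pics/top0.png

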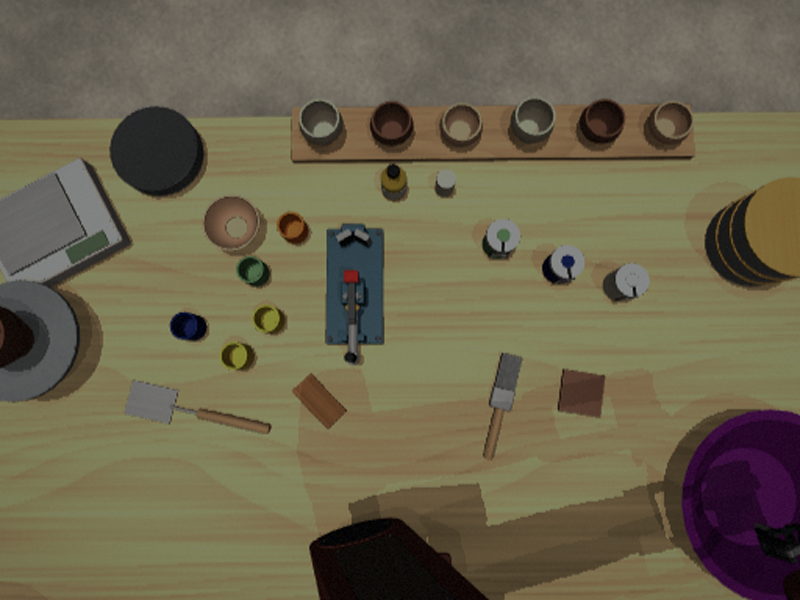

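View pics/scene0.png

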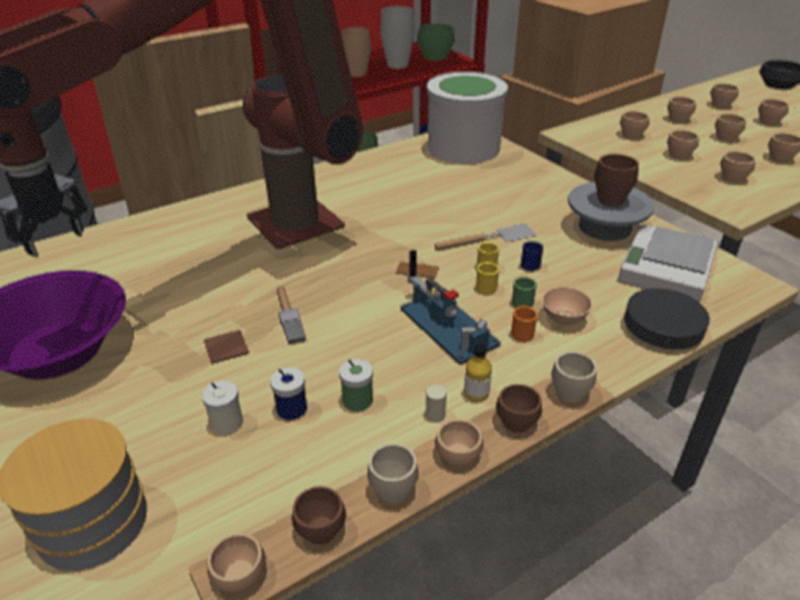

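Seen in the top view: green cup (252,270), blue cup (188,326), look-alikes orange (292,227) and yellow (268,319), (236,355). The small cream thing at (445,182) is 38 mm wide, so it is the kiln prop. I see no white cup. The jars are green (503,238), blue (567,263) and white (631,281). Next I turn these into metric positions and take close-ups with the wrist camera.

```bash
cat > h.py <<'E'
from plant import *
import cv2,numpy as np
def cloud(d,K,T):
    v,u=np.mgrid[:d.shape[0],:d.shape[1]]
    P=np.stack([(u-K[0,2])/K[0,0]*d,(v-K[1,2])/K[1,1]*d,d],-1)
    return P@T[:3,:3].T+T[:3,3]
def ray(u,v,z,K,T):
    r=T[:3,:3]@np.array([(u-K[0,2])/K[0,0],(v-K[1,2])/K[1,1],1]); o=T[:3,3]
    return (o+r*(z-o[2])/r[2])
def circ(P):
    A=np.c_[2*P,np.ones(len(P))]; s=np.linalg.lstsq(A,(P**2).sum(1),rcond=None)[0]
    return s[:2],np.sqrt(s[2]+s[:2]@s[:2])
def snap(n,name,crop=None):
    c=get_calibration(n); p,d=get_image(n); np.savez(f"{name}.npz",p=p,d=d,**c)
    cv2.imwrite(f"pics/{name}.png",cv2.resize(p[...,::-1],(800,600),interpolation=cv2.INTER_CUBIC))
    return p,d,c["intrinsics"],c["world_from_camera"]
def down(yaw): # tool x down; y (jaw axis) at angle yaw in the world xy plane
    from scipy.spatial.transform import Rotation as R
    x=np.array([0,0,-1.]);y=np.array([np.cos(yaw),np.sin(yaw),0]);z=np.cross(x,y)
    return R.from_matrix(np.c_[x,y,z]).as_euler("xyz")
E
python3 - <<'E'
from h import *
f=np.load("top0.npz");K,T=f["intrinsics"],f["world_from_camera"];s=1.5625
for n,u,v,z in [("green",252,270,.06),("blue",188,326,.06),("orange",292,227,.06),("yel1",268,319,.06),("yel2",236,355,.06),("jg",503,235,.082),("jb",568,260,.082),("jw",632,279,.082),
 ("handle",351,357,.125),("pad",351,276,.098),("plateTL",327,229,.014),("TR",383,229,.014),("BL",327,343,.014),("BR",383,343,.014),("bowl",232,222,.05),("bottle",393,172,.12),("prop",446,177,.064),("jg_end",503,251,.082),("jb_end",571,276,.082),("jw_end",633,296,.082)]:
    print(n,ray(u/s,v/s,z,K,T)[:2].round(3))
for y in (0,np.pi/2): print(down(y), [inverse_kinematics([.45,0,.4],down(y))])
E
```

```text
green [0.627 0.26 ]
blue [0.524 0.376]
orange [0.708 0.186]
yel1 [0.535 0.229]
yel2 [0.469 0.286]
jg [ 0.683 -0.206]
jb [ 0.635 -0.324]
jw [ 0.599 -0.439]
handle [0.462 0.07 ]
pad [0.607 0.072]
plateTL [0.714 0.126]
TR [0.713 0.017]
BL [0.492 0.125]
BR [0.491 0.018]
bowl [0.721 0.302]
bottle [ 0.793 -0.005]
prop [ 0.8   -0.105]
jg_end [ 0.653 -0.205]
jb_end [ 0.605 -0.328]
jw_end [ 0.567 -0.439]
[1.57079633 1.57079633 0.        ] [array([-0.17556722, -0.26182429,  1.69137046,  0.        ,  1.71204649,
       -0.17556722])]
[6.12323400e-17 1.57079633e+00 0.00000000e+00] [array([-0.17556722, -0.26182429,  1.69137046,  0.        ,  1.71204649,
       -1.74636355])]<sys>:0: UserWarning: Gimbal lock detected. Setting third angle to zero since it is not possible to uniquely determine all angles.
```

```bash
python3 - 2>/dev/null <<'E'
from h import *
for n,p in [("wt",(.52,.07,.38)),("wc",(.52,.27,.38)),("wj",(.52,-.32,.38))]:
    movep(p,down(np.pi/2)); _,d,K,T=snap("wrist",n); print(n,T.round(3).tolist(),observe()["eef_pos"])
E
python3 -c "
import cv2,numpy as np
I=[cv2.resize(cv2.imread(f'pics/{n}.png'),(400,300)) for n in('wt','wc','wj')]
cv2.imwrite('pics/m1.png',np.vstack([np.hstack(I[:2]),np.hstack([I[2],I[2]*0])]))"
```

```text
wt [[0.001, 0.958, 0.288, 0.447], [1.0, -0.001, 0.0, 0.071], [0.001, 0.288, -0.958, 0.523], [0.0, 0.0, 0.0, 1.0]] [0.52010066 0.06929361 0.3796975 ]
wc [[-0.0, 0.957, 0.288, 0.447], [1.0, 0.0, -0.0, 0.271], [-0.0, 0.288, -0.957, 0.523], [0.0, 0.0, 0.0, 1.0]] [0.52043068 0.26852884 0.3799934 ]
wj [[-0.002, 0.957, 0.289, 0.448], [1.0, 0.001, 0.001, -0.317], [0.001, 0.289, -0.957, 0.523], [0.0, 0.0, 0.0, 1.0]] [ 0.5205467  -0.31899799  0.38009423]
```

View pics/m1.png

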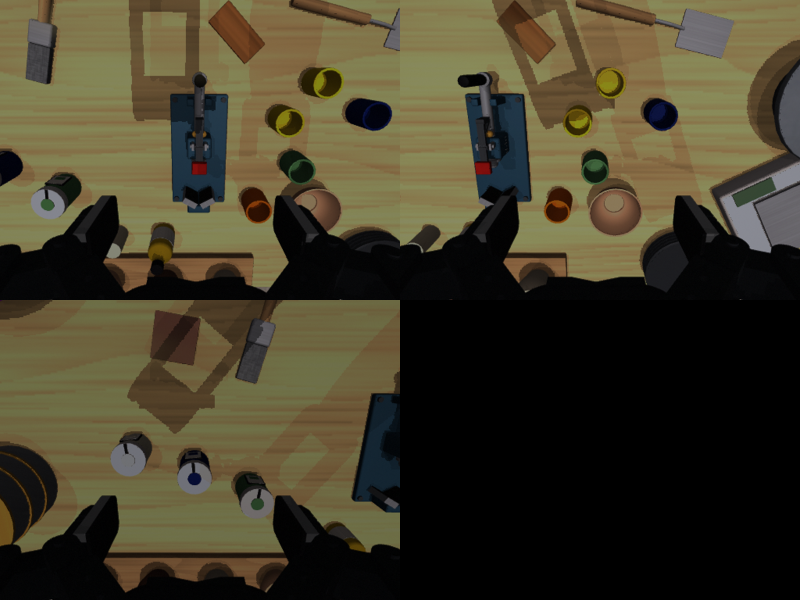

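```bash
cat > meas.py <<'E'
from h import *
def load(n):
    f=np.load(n+".npz"); return f["p"].astype(int),cloud(f["d"],f["intrinsics"],f["world_from_camera"])
def near(C,xy,r,z0,z1): return (np.hypot(C[...,0]-xy[0],C[...,1]-xy[1])<r)&(C[...,2]>z0)&(C[...,2]<z1)
def cup(n,xy,r=.04):
    p,C=load(n)
    for k in range(3):
        m=near(C,xy,r,.053,.068); c,R=circ(C[m][:,:2]); xy=c
    return c,R,m.sum(),np.median(C[m][:,2])
E
python3 - <<'E'
from meas import *
for n,xy in [("green",(.627,.26)),("blue",(.524,.376)),("yel1",(.535,.229)),("yel2",(.469,.286)),("orange",(.708,.186))]:
    c,R,k,z=cup("wc",xy); print(n,c.round(4),R.round(4),k,z.round(3))
p,C=load("wj")
for n,xy in [("jw",(.599,-.439)),("jb",(.635,-.324)),("jg",(.683,-.206))]:
    for k in range(4):
        m=near(C,xy,.045,.076,.092); mm=cv2.erode(m.astype(np.uint8),None)>0
        cs=[c for c in cv2.findContours(m.astype(np.uint8),0,1)[0]]; c=max(cs,key=len)[:,0]
        P=C[c[:,1],c[:,0],:2]; xy,R=circ(P)
    r=np.hypot(C[...,0]-xy[0],C[...,1]-xy[1]); s=m&(r>.012)&(r<.028)&(p.sum(-1)<200)
    w=C[s][:,:2].mean(0)-xy
    print(n,xy.round(4),R.round(4),s.sum(),"label dir deg",np.degrees(np.arctan2(w[1],w[0])).round(1),"z",np.median(C[m][:,2]).round(3))
p,C=load("wt")
print("handle top",[C[near(C,(.462,.07),.03,.118,.135)][:,:2].mean(0).round(4)], (lambda P:(P.min(0),P.max(0)))(C[near(C,(.462,.07),.03,.118,.135)]))
red=(p[...,0]>100)&(p[...,1]<50)&(p[...,2]<60)&near(C,(.607,.07),.04,.085,.11)
print("pad",C[red].mean(0).round(4),C[red].min(0),C[red].max(0))
pl=near(C,(.60,.07),.2,.009,.019)
P=C[pl][:,:2].astype(np.float32); print("plate rect",cv2.minAreaRect(P))
# side edges of plate for yaw
xs=np.arange(.50,.70,.01);L=[];Rr=[]
for x in xs:
    y=P[(abs(P[:,0]-x)<.004),1]; L.append(y.max());Rr.append(y.min())
print(np.polyfit(xs,L,1),np.polyfit(xs,Rr,1),np.median(C[pl][:,2]))
f=np.load("wt.npz")["p"][60:290,200:310,::-1]; g=np.load("wj.npz")["p"][150:340,130:370,::-1]
a=cv2.resize(f,(287,600),interpolation=2);b=cv2.resize(g,(500,396),interpolation=2);o=np.zeros((600,787,3),np.uint8);o[:,:287]=a;o[:396,287:]=b
cv2.imwrite("pics/m2.png",np.clip(o*1.6,0,255).astype(np.uint8))
E
```

```text
green [0.6289 0.2695] 0.0235 374 0.059
blue [0.525  0.3887] 0.0235 427 0.06
yel1 [0.5371 0.2384] 0.0235 387 0.059
yel2 [0.4689 0.2962] 0.0235 400 0.06
orange [0.7126 0.195 ] 0.0235 367 0.059
jw [ 0.5988 -0.4354] 0.0306 51 label dir deg -173.7 z 0.082
jb [ 0.6337 -0.3192] 0.0306 59 label dir deg -172.9 z 0.082
jg [ 0.684  -0.2032] 0.0306 50 label dir deg 174.8 z 0.082
handle top [array([0.4627, 0.0777])] (array([0.45441961, 0.06984293, 0.11992462]), array([0.47103962, 0.08579161, 0.12713164]))
pad [0.6091 0.0772 0.098 ] [0.59991407 0.06539801 0.0956696 ] [0.6180615  0.08820861 0.10059315]
plate rect ((0.6499614119529724, 0.1323300302028656), (0.25933733582496643, 0.3142014145851135), 82.00370788574219)
[-0.28742585  0.37137501] [-0.00298484  0.02481988] 0.01391874237554891
```

View pics/m2.png

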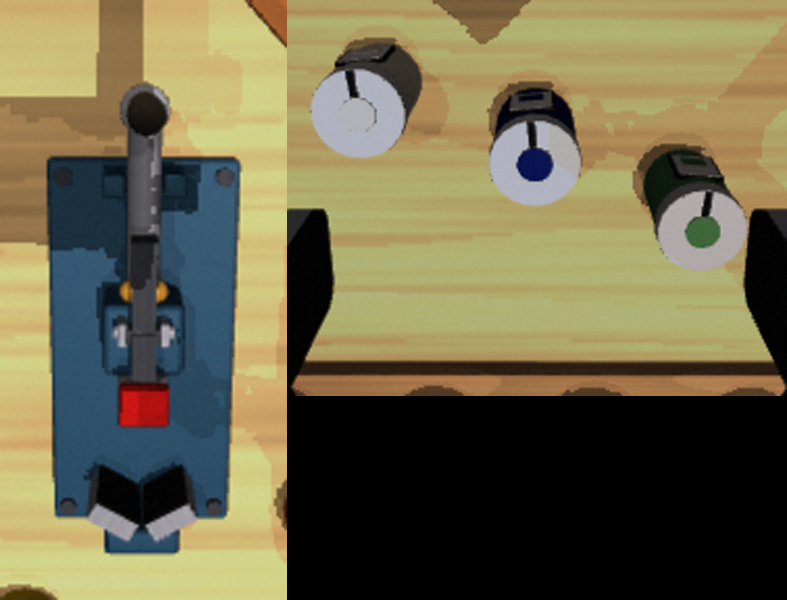

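```bash
python3 - 2>/dev/null <<'E'
from meas import *
from scipy.spatial.transform import Rotation as R
for n in ("top0","wc","wt"):
  for o,xy in [("green",(.627,.265)),("blue",(.524,.383)),("yel1",(.535,.235)),("orange",(.71,.19))]:
    try: c,r,k,z=cup(n,xy,.035); print(n,o,c.round(4),r.round(4),k,z.round(3))
    except Exception as e: print(n,o,"-")
for n in ("top0","wt"):
    p,C=load(n); red=(p[...,0]>100)&(p[...,1]<50)&(p[...,2]<60)&near(C,(.607,.07),.05,.085,.11); print(n,"pad",C[red].mean(0))
    m=near(C,(.462,.074),.04,.115,.135); print("handle",C[m].mean(0),m.sum())
    m=near(C,(.462,.074),.3,-.02,.005); q=np.polyfit(C[m][:,1],C[m][:,2],1); print("table z slope",q, C[m][:,2].mean())
movep((.52,.07,.38),down(np.pi/2)); hold(1)
o=observe(); print(o["eef_pos"],R.from_euler("xyz",o["tcp_rot"]).as_matrix().round(4).tolist())
snap("wrist","wt2"); 
p,C=load("wt2"); red=(p[...,0]>100)&(p[...,1]<50)&(p[...,2]<60)&near(C,(.607,.07),.05,.085,.11); print("pad",C[red].mean(0)); print("handle",C[near(C,(.462,.074),.04,.115,.135)].mean(0))
print(get_calibration("wrist")["world_from_camera"].round(4).tolist())
movep((.52,.07,.38),down(-np.pi/2)); hold(1); snap("wrist","wt3");print(get_calibration("wrist")["world_from_camera"].round(4).tolist())
p,C=load("wt3"); red=(p[...,0]>100)&(p[...,1]<50)&(p[...,2]<60)&near(C,(.607,.07),.05,.085,.11); print("pad",C[red].mean(0),red.sum()); print("handle",C[near(C,(.462,.074),.04,.115,.135)].mean(0))
E
```

```text
top0 green [0.6289 0.2656] 0.0236 87 0.058
top0 blue [0.5249 0.3851] 0.0235 92 0.058
top0 yel1 [0.537  0.2345] 0.0235 87 0.058
top0 orange [0.7126 0.1906] 0.0236 86 0.058
wc green [0.6289 0.2695] 0.0235 374 0.059
wc blue [0.525  0.3887] 0.0235 427 0.06
wc yel1 [0.5371 0.2384] 0.0235 387 0.059
wc orange [0.7126 0.195 ] 0.0235 367 0.059
wt green [0.6288 0.2685] 0.0236 419 0.059
wt blue [0.5251 0.3881] 0.0236 543 0.059
wt yel1 [0.537  0.2371] 0.0235 446 0.06
wt orange [0.7125 0.1941] 0.0236 374 0.059
top0 pad [0.60925497 0.07376537 0.09615985]
handle [0.46209183 0.0741606  0.12282679] 36
table z slope [ 5.35765553e-05 -1.54857727e-03] -0.0015449023476909421
wt pad [0.60908676 0.07715357 0.09796365]
handle [0.46262298 0.07769926 0.12464367] 193
table z slope [8.64194279e-04 3.88624946e-05] 9.174849157017315e-05
[0.51997584 0.0700321  0.38000593] [[-0.0, -0.0001, 1.0], [-0.0, 1.0, 0.0001], [-1.0, -0.0, -0.0]]
pad [0.60889564 0.07627233 0.09799202]
handle [0.46263165 0.07767043 0.12451113]
[[-0.0005, 0.9575, 0.2885, 0.4471], [1.0, 0.0003, 0.0008, 0.0718], [0.0007, 0.2885, -0.9575, 0.5228], [0.0, 0.0, 0.0, 1.0]]
[[0.0004, -0.9568, -0.2909, 0.5948], [-1.0, -0.0006, 0.0006, 0.0718], [-0.0007, 0.2909, -0.9568, 0.5228], [0.0, 0.0, 0.0, 1.0]]
pad [0.60918374 0.07612095 0.09814933] 317
handle [0.46484348 0.07737111 0.12412537]
```

Both cameras agree once the constant wrist-camera offset is removed. That offset, about (+1.0, +1.8) mm, came from the half-turn test. The cups are confirmed: the green cup is between the orange and yellow ones, the blue is the far-left one, and white is absent. Now I re-look at the green cup and bring it to the cradle.

```bash
sed -i 's|c=get_calibration(n); p,d|c=get_calibration(n)\n    if n=="wrist": c["world_from_camera"]=c["world_from_camera"].copy(); c["world_from_camera"][:2,3]-=[.001,.0018]\n    p,d|' h.py
cat > act.py <<'E'
from meas import *
import warnings; warnings.simplefilter("ignore")
D=down(np.pi/2); SEAT=np.array([.662,.0741]); PAD=(.608,.0745); HANDLE=(.4625,.0757); ZC=.022; ZT=.22
def lift(z=ZT): e=observe()["eef_pos"]; move_l([e[0],e[1],z],.2)
def look(name,xy): # wrist camera with the spot well in view
    movep([xy[0]-.02,xy[1],.33],D); hold(.6); snap("wrist",name)
def pick(name,xy):
    look(name,xy); c,R,k,z=cup(name,xy,.045); print("cup at",c.round(4),R.round(4),k)
    gripper_to(.075); movep([*c,ZT],D); move_l([*c,ZC],.12); gripper_to(.03,40); hold(.2)
    lift(); print("opening",observe()["opening"])
def seat():
    movep([SEAT[0]-.005,SEAT[1],ZT],D); x=SEAT[0]-.005
    move_l([x,SEAT[1],.014+ZC+.015],.12); print("low stop",move_l([x,SEAT[1],.014+ZC+.002],.03,max_force=8))
    print("V stop",move_l([SEAT[0]+.006,SEAT[1],.014+ZC+.002],.015,max_force=4),observe()["eef_pos"].round(4))
    e=observe()["eef_pos"]; print("plate",move_l([e[0],e[1],.014+ZC-.004],.015,max_force=4),observe()["eef_pos"].round(4))
    gripper_to(.078); hold(.2); lift()
def cock():
    gripper_to(.05); movep([*HANDLE,.20],D); move_l([*HANDLE,.092],.1); gripper_to(.005,60); hold(.2)
    print("grip",observe()["opening"],observe()["ft_force"].round(1)); 
    move_l([HANDLE[0]-.0405,HANDLE[1],.092],.03); hold(.3); print("drawn",observe()["ft_force"].round(1))
    move_l([HANDLE[0]-.035,HANDLE[1],.092],.02); hold(.2); print("eased",observe()["ft_force"].round(1))
    gripper_to(.05); lift(.22)
def trip():
    gripper_to(0); movep([*PAD,.18],D); move_l([*PAD,.105],.1); move_l([*PAD,.087],.03); print("press",observe()["ft_force"].round(1)); hold(.3); lift(.22)
E
python3 - <<'E'
from act import *
pick("g1",(.6279,.2677)); seat()
movep([.50,.07,.36],D); hold(.6); snap("wrist","s1")
c=cup("s1",SEAT,.05)
p,C=load("s1"); m=near(C,SEAT,.04,.068,.079); print(circ(C[m][:,:2]),m.sum(),observe()["time_s"])
E
```

```text
cup at [0.6283 0.2676] 0.0235 482
opening 0.0505705747779466
low stop False
V stop True [0.6602 0.0741 0.0371]
plate True [0.66   0.0741 0.037 ]
(array([0.65907693, 0.07472792]), np.float64(0.023548419353332017)) 396 26.0583
```

View pics/s1.png

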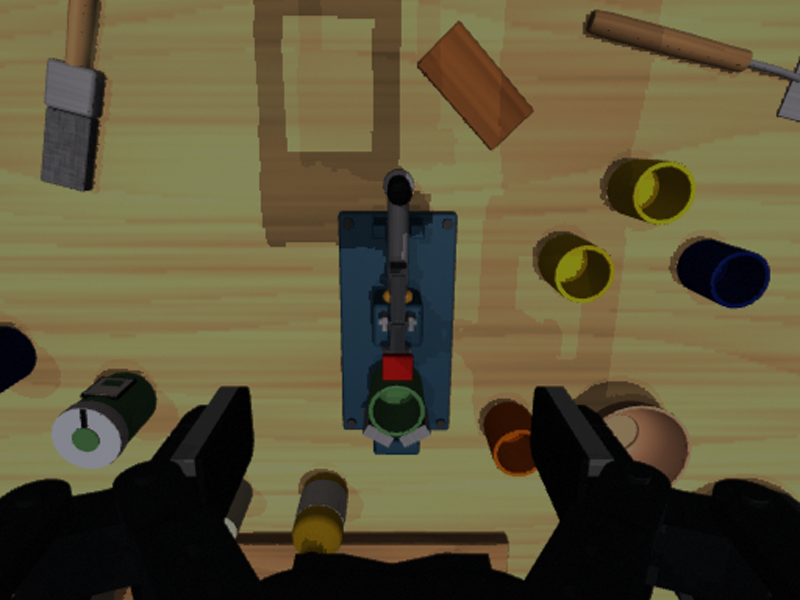

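The green cup stands upright in the V at (397,410) with its rim centre at (0.659, 0.075). Next I cock the striker and check.

```bash
python3 - <<'E'
from act import *
cock()
movep([.50,.07,.36],D); hold(.6); snap("wrist","s2")
p,C=load("s2"); m=near(C,SEAT,.04,.068,.079); print(circ(C[m][:,:2]),np.median(C[m][:,2]))
m=near(C,(.445,.076),.06,.115,.135); print("handle",C[m].mean(0)); p,C=load("s1"); m=near(C,(.445,.076),.06,.115,.135); print("before",C[m].mean(0),observe()["time_s"])
E
```

```text
grip 0.016657659128332242 [ 0.1 -1.5  5.3]
drawn [11.3 -0.1 -2.7]
eased [ 1.3 -1.   5.4]
(array([0.65912864, 0.07470034]), np.float64(0.023548157654181587)) 0.07323950620758307
handle [0.42718962 0.07612175 0.12455701]
before [0.46129537 0.07586866 0.12427621] 33.9417
```

The sear holds the striker: the handle moved back 34 mm and stayed there after release, and the cup is unmoved. Now I trip it.

```bash
python3 - <<'E'
from act import *
trip()
movep([.50,.07,.36],D); hold(.6); snap("wrist","s3")
p,C=load("s3"); m=near(C,SEAT,.04,.068,.079); print(circ(C[m][:,:2]),np.median(C[m][:,2]))
m=near(C,(.445,.076),.06,.115,.135); print("handle",C[m].mean(0),observe()["time_s"])
try: print("blue",cup("s3",(.524,.387)))
except Exception as e: print(e)
E
```

```text
press [2.5 0.5 3.4]
(array([0., 0.]), np.float64(0.0)) nan
handle [0.46138073 0.07582913 0.12438068] 39.4833
blue (array([0.54103818, 0.36940024]), np.float64(0.023533291593782413), np.int64(563), np.float64(0.05925927302957512))
```

View pics/s3.png

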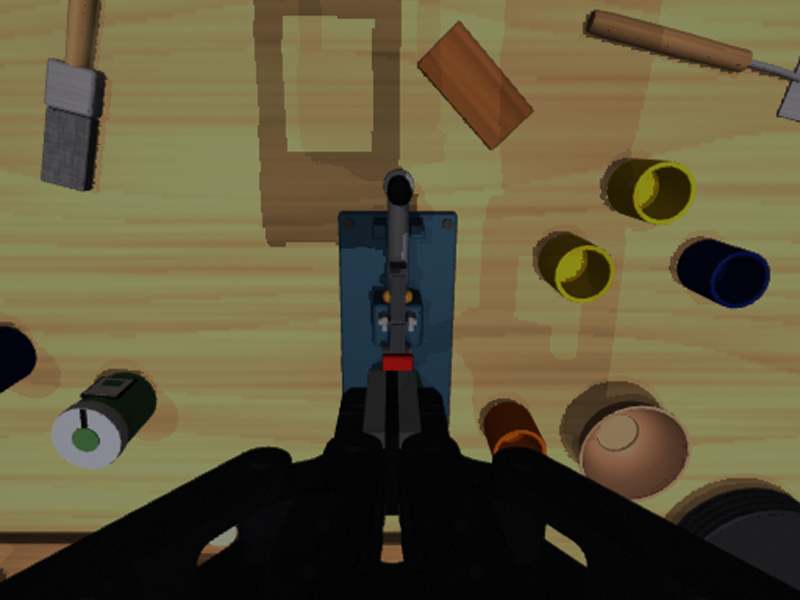

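The striker fired and the handle is back at rest; the shut fingers hide the cup in this view. The blue cup at (738,278) was evidently nudged to (0.541, 0.369), so I'll re-measure it before picking. Now I check the green cup with the jaws open, then place it.

```bash
cat >> act.py <<'E'
def jarspot(name,xy,r=.088):
    p,C=load(name)
    for k in range(4):
        m=near(C,xy,.045,.076,.092); c=max(cv2.findContours(m.astype(np.uint8),0,1)[0],key=len)[:,0]; xy,R=circ(C[c[:,1],c[:,0],:2])
    rr=np.hypot(C[...,0]-xy[0],C[...,1]-xy[1]); s=m&(rr>.012)&(rr<.028)&(p.sum(-1)<200); w=C[s][:,:2].mean(0)-xy; w/=np.linalg.norm(w)
    print("jar",xy.round(4),R.round(4),np.degrees(np.arctan2(w[1],w[0])).round(1)); return xy,w,xy+r*w
def unseat(name):
    gripper_to(.078); movep([.50,.07,.36],D); hold(.6); snap("wrist",name)
    p,C=load(name); m=near(C,SEAT,.045,.066,.080); c,R=circ(C[m][:,:2]); print("tested cup",c.round(4),R.round(4),np.median(C[m][:,2]))
    movep([*c,ZT],D); move_l([*c,.014+ZC],.12); gripper_to(.03,40); hold(.2); lift(); print("opening",observe()["opening"])
def place(spot):
    movep([*spot,ZT],D); move_l([*spot,ZC+.01],.12); print("table",move_l([*spot,ZC-.003],.02,max_force=4),observe()["eef_pos"].round(4))
    gripper_to(.075); hold(.2); lift()
E
python3 - <<'E'
from act import *
unseat("s4")
movep([.50,-.25,.36],D); hold(.6); snap("wrist","j1")
g=jarspot("j1",(.683,-.205)); b=jarspot("j1",(.6325,-.321)); print(g[2],b[2])
place(g[2]); movep([.48,-.25,.36],D); hold(.6); snap("wrist","j2")
g=jarspot("j2",(.683,-.205)); b=jarspot("j2",(.6325,-.321))
c,R,k,z=cup("j2",(.595,-.197),.035); v=c-g[0]; print("cup",c,R,z,"along",v@g[1],"side",np.cross(g[1],v)); print(observe()["time_s"])
E
```

```text
tested cup [0.6598 0.0749] 0.0236 0.07304649986726214
opening 0.05029329894650453Traceback (most recent call last):
  File "<stdin>", line 4, in <module>
  File "act.py", line 28, in jarspot
    m=near(C,xy,.045,.076,.092); c=max(cv2.findContours(m.astype(np.uint8),0,1)[0],key=len)[:,0]; xy,R=circ(C[c[:,1],c[:,0],:2])
                                   ~~~^^^^^^^^^^^^^^^^^^^^^^^^^^^^^^^^^^^^^^^^^^^^^^^^^^^^^
ValueError: max() iterable argument is empty
```

The held cup hides the jar, so I use the earlier jar measurement.

```bash
python3 - <<'E'
from act import *
a=np.radians(174.8); place(np.array([.6828,-.2052])+.088*np.array([np.cos(a),np.sin(a)]))
movep([.46,-.25,.36],D); hold(.6); snap("wrist","j2")
g=jarspot("j2",(.683,-.205)); b=jarspot("j2",(.6325,-.321)); print(b[2])
c,R,k,z=cup("j2",(.595,-.197),.035); v=c-g[0]; print("cup",c,R,z,"along",v@g[1],"side",g[1][0]*v[1]-g[1][1]*v[0]); print(observe()["time_s"])
E
```

```text
table True [ 0.5952 -0.1972  0.0229]
jar [ 0.6828 -0.205 ] 0.0305 173.3
jar [ 0.6326 -0.3207] 0.0306 -172.4
[ 0.54540888 -0.33237063]
cup [ 0.59473239 -0.19687177] 0.023518008931765002 0.059229905211823836 along 0.08840973812513188 side 0.0022004688004029094
53.5083
```

View pics/j2.png

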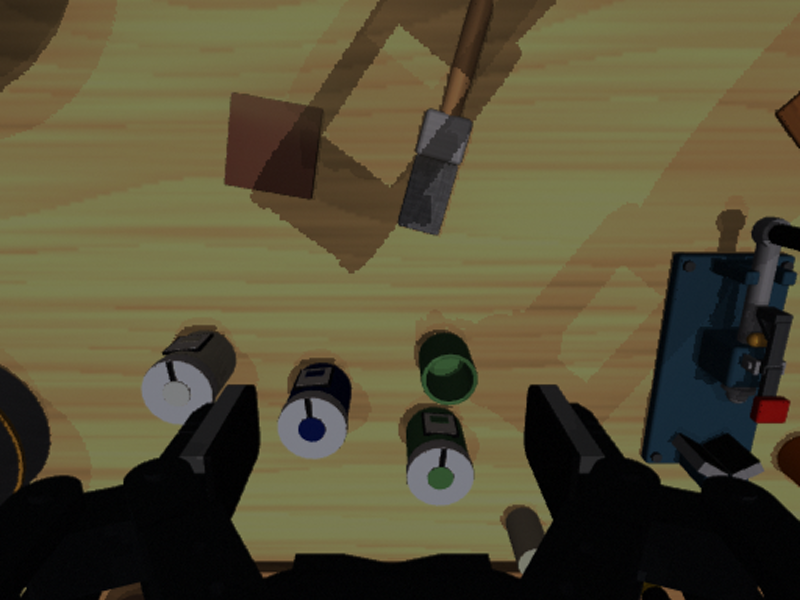

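The green cup (448,379) stands in front of its label, 88 mm from the jar's centre and 2 mm off sideways. Now the blue cup.

```bash
python3 - <<'E'
from act import *
pick("b1",(.541,.3694)); seat(); cock()
movep([.50,.07,.36],D); hold(.6); snap("wrist","s5")
p,C=load("s5"); m=near(C,SEAT,.04,.068,.079); print(circ(C[m][:,:2]),np.median(C[m][:,2]))
m=near(C,(.445,.076),.06,.115,.135); print("handle",C[m].mean(0),observe()["time_s"])
E
```

```text
cup at [0.541  0.3707] 0.0234 482
opening 0.05141743863809598
low stop False
V stop True [0.6602 0.0741 0.037 ]
plate True [0.6602 0.0742 0.037 ]
grip 0.016809636111226652 [ 1.  -0.5  5.2]
drawn [10.4  0.1 -3.4]
eased [ 2.4 -1.8  5.9]
(array([0.65924236, 0.07474575]), np.float64(0.0235702584477091)) 0.07323659537181249
handle [0.42717635 0.07613845 0.12469977] 74.225
```

View pics/s5.png

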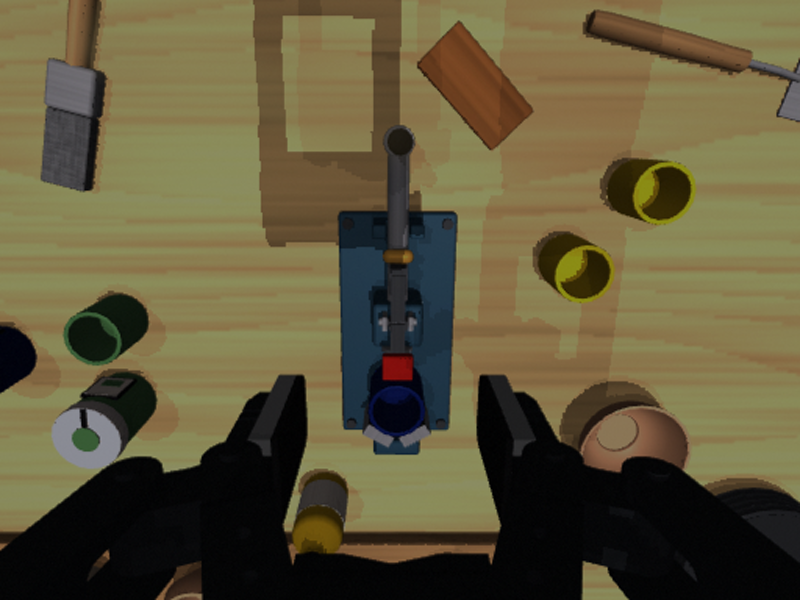

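The blue cup is seated at (397,410) and the striker is held back, with the handle at (399,140). Next: trip, then place the cup.

```bash
python3 - <<'E'
from act import *
trip(); unseat("s6")
p,C=load("s6"); m=near(C,(.445,.076),.06,.115,.135); print("handle",C[m].mean(0))
place(np.array([.5454,-.3322]))
movep([.43,-.25,.36],D); hold(.6); snap("wrist","j3")
for j,x in (((.683,-.205),(.595,-.197)),((.6325,-.321),(.545,-.332))):
    g=jarspot("j3",j); c,R,k,z=cup("j3",x,.035); v=c-g[0]; print("cup",c,R,z,"along",v@g[1],"side",g[1][0]*v[1]-g[1][1]*v[0])
movep([.40,-.45,.36],D); hold(.3); snap("top","top1"); print(observe()["time_s"])
E
```

```text
press [3.1 0.3 4.2]
tested cup [0.6597 0.0748] 0.0235 0.07298509240149259
opening 0.051522557261333084
handle [0.46134766 0.07582877 0.12437524]
table True [ 0.5454 -0.3322  0.023 ]
jar [ 0.6828 -0.2048] 0.0307 173.7
cup [ 0.59474675 -0.19691998] 0.023531769155273823 0.05913685680603892 along 0.08841978573844478 side 0.0019035352203504493
jar [ 0.6327 -0.3208] 0.0306 -169.9
cup [ 0.54534776 -0.33114941] 0.023508722613211408 0.05930315843822734 along 0.08781830554787375 side -0.005014411929009361
92.7583
```

View pics/top1.png

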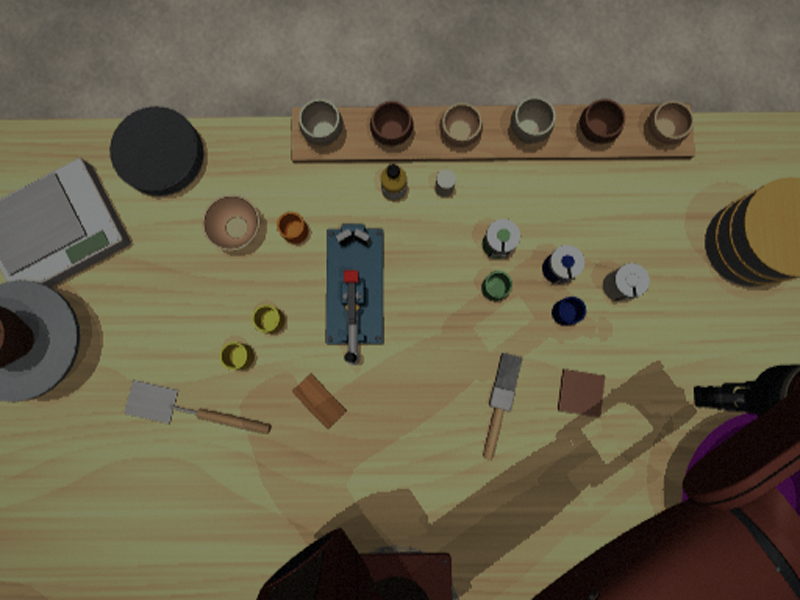

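View pics/j3.png

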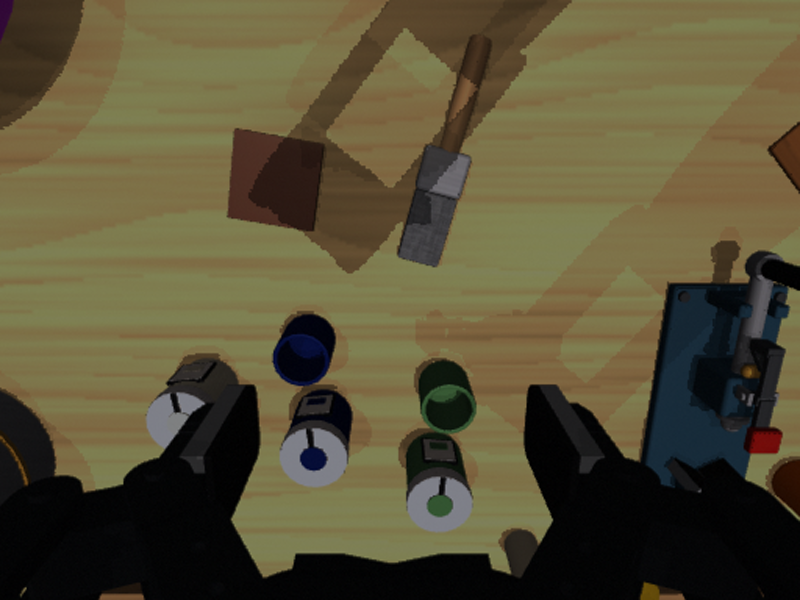

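Both cups stand before their own labels: green at (497,286) and blue at (569,311) in the top view. The handle is at rest and nothing else has moved.

```bash
python3 -c "
from plant import *
job_done(); print(observe()['time_s'])"
```

```text
the job is handed in; nothing more can be done
the job is handed in; nothing more can be done
```

I tested the green cup and then the blue cup on the spring tester and handed the job in at about 93 s. `job_done()` gives no verdict. I saw no white cup in either overview or the close-ups, so I took it as the missing one. The small cream object is the kiln prop.

- **Firing:** each cup sat about 3 mm from my estimate of the seat. The sear held the striker by itself, with the handle 34 mm back. After each trip the handle was back at rest, within 0.1 mm by camera. I did not see the hits themselves; each tested cup had moved by 0.7 mm or less and was still upright.
- **Final positions:** each cup stands before its own jar's label. The last camera check gave:

| Cup | Distance from jar centre | Sideways offset |
|---|---|---|
| Green | 88 mm | 2 mm |
| Blue | 88 mm | 5 mm |

- **Blue cup:** it was knocked about 2.5 cm aside during the run; I re-measured it before picking it up.
- **Disagreements:** the wrist and top cameras differed by about 4 mm at first, and I corrected 1 to 2 mm of that as a constant wrist-camera offset. The blue label's direction read between -173° and -170° in different views, which is up to about 5 mm sideways at the cup.
- **Failed step:** one script stopped because the held cup hid the jar. Nothing was disturbed, and I used the earlier jar measurement instead.
- **Everything else:** in the last top view the jars and bystanders looked unmoved.

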